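Scan a board behind the hood's guard door

TASK

Scan the circuit board that stands in the scan hood: slide the hood's guard door fully open, then squeeze the trigger of the clamped barcode scanner fully home against its grip and hold it for about a second. Let the trigger spring right back and slide the guard door fully shut again. Squeeze the trigger only while the door is fully open, and leave everything else on the bench where it is.

Things in the scene. Friction and masses are not known exactly. Their poses are not given: they have to be found in the camera images.
- hood: Fixed grey metal box, 160 (x) x 280 (y) x 155 (z) mm, with a circuit board upright inside. Origin at the centre of its underside; x from its front (door side, facing robot and scanner) to its back, y along the door's track, z up. The front is open on the half with y < 0 and has a fixed panel on the half with y > 0.
- guard_door (a joint): Aluminium sliding door on the hood's front, 136 mm wide, 6 mm thick, with a pale square panel on its face. Value in m along the hood's +y: 0 fully shut (over the opening), 0.13 fully open (end stop, over the fixed panel). About 2 N of friction; it stays where it is left. It may start a little ajar.
- door_grip (a point): Centre of the door's black upright handle block, which moves with the door: 22 (hood x) x 16 (hood y) x 48 (z) mm, reaching from 165 to 213 mm above the bench; this point is 193 mm above the bench. Nothing stands beside or above it; the door's ledge under it (163 mm high) and the hood (155 mm high) lie below.
- scanner: Dark pistol-shaped barcode scanner fixed on its side on a stand, muzzle towards the hood. Origin on the bench under the grip's root; x along the muzzle, z up; the grip runs out along -y. Head: x -23 to 94, y -30 to 36, up to z 130 mm. Grip: rigid bar, x -20 to 8, y -25 to -147, z 79 to 111 mm. Below the grip, beyond y = -40 mm, only the bench.
- trigger (a joint): Sprung grey paddle on the muzzle (+x) side of the scanner's grip, 54 long, 9 thick, 26 mm high, hinged next to the head about a vertical axis at x 14.5, y -34 mm (scanner frame). Value in rad: 0 released (stands 20 degrees off the grip, free end at x 33, y -85 mm), 0.35 squeezed home, parallel to the grip. 3 N rising to 8 N, 40 mm from the hinge; springs back by itself.
- squeeze_point (a point): Fixed point midway between the grip's back face and the released trigger's front face (27 mm to either side along the scanner's x, 54 mm in all; 39 mm when squeezed), 40 mm along -y from the trigger's hinge, 95 mm above the bench, mid-height of grip and trigger. Axes as the scanner's.
- trigger_pad (a point): Point in the middle of the trigger paddle's thickness, 40 mm from its hinge, where a finger presses; moves with the trigger.
- tape_roll: Bystander, to be left in place: brown tape roll lying flat, 68 mm across, 22 mm high, origin at its underside's centre.
- flux_bottle: Bystander, to be left in place: white bottle, 30 mm across, 85 mm high, origin at its foot's centre.
- driver: Bystander, to be left in place: black-handled screwdriver lying on the bench, 170 mm long along its x.
- mouse: Bystander, to be left in place: black computer mouse, 105 x 60 x 34 mm, origin at its underside's centre.
- module: Bystander, to be left in place: small green circuit module lying flat, 50 x 110 x 19 mm, origin at its underside's centre.
- parts_bin: Bystander, to be left in place: black open parts bin, 100 x 150 x 50 mm, origin at its underside's centre.

How it is judged (in metres and radians):
On the way, in this order (a step that is already met when the one before it is completed fails the run):
1. the guard door is slid fully open (within 10 mm of its stop) (value of joint guard_door above 0.12 m), for 0.2 s.
2. with the door fully open, the trigger is squeezed home (0.28 rad or more) and held there for half a second (value of joint trigger above 0.28 rad and value of joint guard_door above 0.115 m), for 0.5 s.
3. the trigger has sprung back (under 0.05 rad) (value of joint trigger below 0.05 rad), for 0.2 s.
At the end, for the whole second after the job is handed in: The guard door is shut to within 8 mm, the trigger is released (under 0.05 rad), and the loose things on the bench are at rest where they were (within 30 mm, the bottle upright) (value of joint guard_door below 0.008 m and value of joint trigger below 0.05 rad and linear speed of each of tape_roll, flux_bottle, driver, mouse, module, parts_bin below 0.02 m/s); the robot touches nothing.
It fails at once if the trigger is squeezed (over 0.12 rad) while the door is not fully open (under 0.112 m) (value of joint trigger above 0.12 rad and value of joint guard_door below 0.112 m).
It fails at once if a bystander is moved by more than 30 mm, or the bottle is tipped over (distance of any of tape_roll, flux_bottle, driver, mouse, module, parts_bin from where it was at the start of the episode above 0.03 m or angle between flux_bottle's own z axis and vertical above 0.5 rad).
It also fails if it takes over 64 s, if anything falls off the work surface, if the arm or the gripper's body presses on something with over 40 N, if the wrist force passes 120 N, or if a joint passes its speed limit or range.

ROBOT

A 6-joint arm with a two-finger parallel gripper is mounted at the origin on the work surface. World frame = base frame: x ahead of the robot, y to its left, z up, the work surface at z = 0. Lengths are in m, angles in degrees, forces in N, time in s.
With the tool pointing down it reaches from about 0.3 to 0.75 m from the base axis. Payload 8.5 kg.
Tool frame: the origin (TCP) lies midway between the tips of the shut fingers; the grasp point (between the pads) lies grasp_offset behind it (grasp_offset is the distance from the TCP to the grasp point, in m); z points along the fingers, y is the line along which they close (so a half turn about z gives the same grasp; the last joint's range is limited). The gripper opens to 85 mm and grips with 20 to 120 N. Pads are 22 mm wide; open, the fingers measure 114 mm over their backs; the gripper's body (76 mm by 85 mm) begins 54 mm behind the grasp point. The pads swing forward as they close: fully open they stand 13 mm farther back than shut.
Start: joints at [-84.987, 21.807, 74.336, -0, 83.858, -12.336], TCP at [0.164, -0.525, 0.231] pointing down, gripper open.
Joint ranges: [-178.18, 178.18], [-50.72, 133.34], [12.68, 142.11], [-81.47, 261.47], [9.98, 163.14], [-165.26, 165.26]. Speed limits (degrees/s): [136.94, 136.94, 180, 180, 180, 180].

INTERFACE

Orientations are given as a 3x3 rotation matrix whose columns are the frame's x, y, z axes.
In Python, from rig import observe, get_image, camera_params, close_job, grasp_offset gives the robot as it stands.
- The arm moves only by the shell command python3 -m handwheel 'ROWS' [OPENING] [FORCE]. ROWS is JSON, a list of rows, each a list of 2 entries, a list of its own where there are three numbers: the shift along the tool's x, y, z as a fraction of full scale, then the turn, a rotation vector about the tool's x, y, z as a fraction of full scale. In form: [[[dx, dy, dz], [ax, ay, az]], ...]. A call has 1 to 10 rows; each row is the pose to reach, as a shift and turn from the pose commanded when the call began, along the tool's axes at that moment, turning the shorter way round; what a row does not reach only later rows make up. Full scale, the value 1, is 0.5 m for a shift and pi rad for a turn. A row lasts 1/10 s, in which the tool goes at most 50 mm and 8.59 degrees, less where a joint would pass 70% of its speed; a pose out of reach is approached as far as the arm can. A call with a number of a shift or a turn outside -1 to 1 is refused whole. A call with a gripper value outside its range is refused whole. OPENING is the opening, from 0 (shut) to 1 (fully open), set as the call begins (- or left out, the last holds). The fingers move at their own pace and stop on an object; FORCE is the grip in N (left out, the last holds). Time passes only in rows, so rows that repeat a pose let the fingers close. It gives the time, the measured TCP pose, the force, the opening and the grip force at its end, in the units of the state.
- observe(): the state, without advancing time (a new reading comes with each control period).
- get_image(name): name is "scene" or "top" or "wrist"; returns (picture, depth): 480x640x3 uint8, red, green, blue; 480x640 float32, m along the optical axis (not along the pixel's ray), 0 where there is no reading.
- camera_params(name): a dict with "K" (3x3 intrinsics, pixels), "k1" (the pictures are not rectified: a ray, as slopes to the right and down, at radius r is drawn at 1 + k1 r^2 times it, then the intrinsics apply), "R" (3x3) and "t" (3): a world point X has camera coordinates R X + t. Camera axes: x right, y down, z forward; pixel columns grow to the right and rows downward; lengths in m; the calibration is good to about 2 mm. A picture is of the moment at which its call begins: read the wrist's pose just before it. camera_params takes no time and is no camera call; for the wrist camera it gives the pose at the moment of the call.
- close_job(): hands the job in; it is judged then, once.
The state is a dict: "time_s": time; "q": joint angles; "qvel": joint speeds; "joint_efforts": joint torques, N m; "position": TCP position; "tool_rot": TCP orientation; "ft_force": force on the tool from outside, world axes, zero at the start; "wrist_torque": the same for the moment, N m; "grip_width": finger opening in m; "gripper_force": force on a finger pad.
Only numpy, scipy, OpenCV 4.12 (cv2) and the standard library are available. Lean on these libraries where they do the work, as an engineer would, in place of code of your own. Each camera call takes 0.05 s, during which the arm holds its last target. There are 200 camera calls.

## Working session

There is one attempt and no reset: what is moved stays moved. The work goes in short steps, Python scripts to look and compute and a shell command to move; the robot and the scene stay as the last step left them, time stands still between calls to the robot, and variables do not carry over. Pictures are saved under pics/ and viewed, at most 10 in all, crops included, and the job is handed in when it is done.

```bash
mkdir -p pics; ls; python3 - <<'E'
from rig import *
import cv2,numpy as np
print(grasp_offset, observe())
for n in("scene","top"):
    im,d=get_image(n); cv2.imwrite(f"pics/{n}0.png",im[:,:,::-1]); np.savez(f"{n}0.npz",im=im,d=d); print(n,camera_params(n))
E
```

```text
pics
0.0187 {'time_s': 0.0, 'q': array([-8.49862309e+01,  2.18415280e+01,  7.43844260e+01, -7.63840046e-05,
        8.38589422e+01, -1.23361368e+01]), 'qvel': array([-0.00262025,  0.07298756, -0.03308305,  0.07842457,  0.11247551,
       -0.03475457]), 'joint_efforts': array([ 7.67302281e-04, -4.48455513e+01, -2.31277406e+01, -1.27391763e-04,
        4.75043053e-03, -1.37790545e-05]), 'position': array([ 0.16398145, -0.52467855,  0.23070867]), 'tool_rot': array([[ 9.54501395e-01,  2.98206421e-01, -1.30815308e-04],
       [ 2.98206283e-01, -9.54500306e-01,  1.47593181e-03],
       [ 3.15269092e-04, -1.44778892e-03, -9.99998902e-01]]), 'ft_force': array([ 0.26044208, -0.24326455,  0.91958163]), 'wrist_torque': array([-0.01923974,  0.00897026,  0.00945508]), 'gripper_force': 0.0, 'grip_width': 0.08533525023045697}
scene {'K': array([[462.43179926,   0.        , 313.12841125],
       [  0.        , 462.43179926, 240.17824648],
       [  0.        ,   0.        ,   1.        ]]), 'k1': -0.03914546457693983, 'R': array([[ 0.86196768,  0.50693047,  0.00576319],
       [ 0.33877998, -0.56751867, -0.75043366],
       [-0.37714697,  0.64880202, -0.66092065]]), 't': array([-0.46733066, -0.10821888,  1.25156858])}
top {'K': array([[475.86330386,   0.        , 320.27728082],
       [  0.        , 475.86330386, 240.84532329],
       [  0.        ,   0.        ,   1.        ]]), 'k1': -0.12732073418483605, 'R': array([[ 0.01881031, -0.9997527 , -0.01186212],
       [-0.99840264, -0.01815008, -0.05350461],
       [ 0.05327608,  0.01284961, -0.99849714]]), 't': array([-0.02098424,  0.56141627,  1.39615965])}
```

View pics/scene0.png

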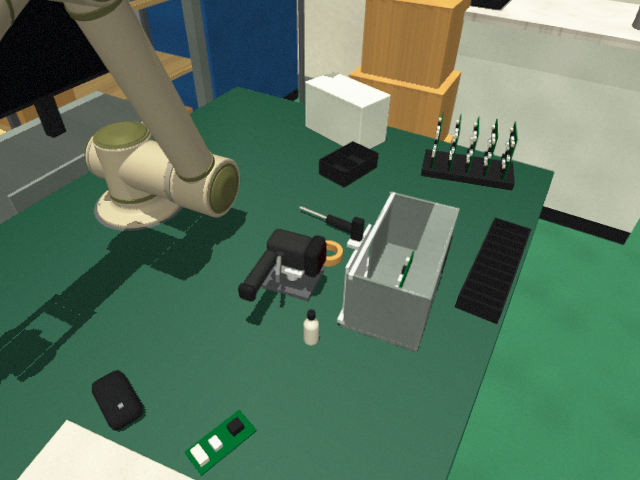

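View pics/top0.png

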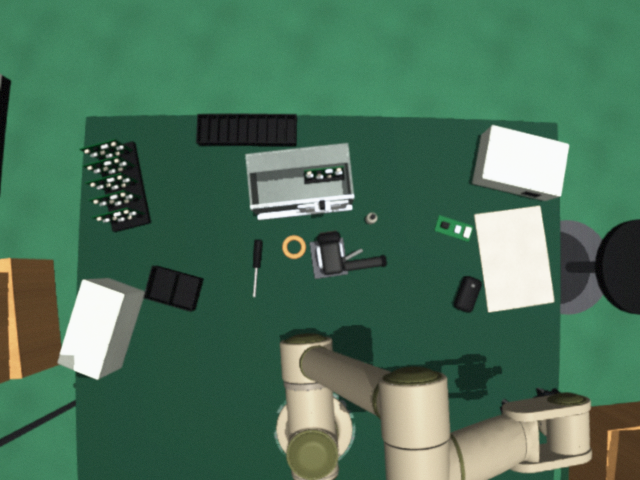

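The scene view shows the hood (345-458, 195-345), the scanner with its grip (240-330, 230-300) and the bottle at (311,328). In the top view the hood is at (247-353, 145-217), the scanner at (310-385, 232-277) and the handle is near (322,205). Next I'll zoom in.

```bash
cat > h.py <<'E'
import numpy as np,cv2
from rig import *
def ray(cp,uv):
    """camera centre and world ray directions for pixels"""
    K=cp["K"];D=np.array([cp["k1"],0,0,0,0])
    n=cv2.undistortPoints(np.float64(uv).reshape(-1,1,2),K,D)[:,0]
    R,t=cp["R"],cp["t"]
    return -R.T@t, np.c_[n,np.ones(len(n))]@R
def onplane(cp,uv,z):
    c,d=ray(cp,uv); return c+d*((z-c[2])/d[:,2])[:,None]
def proj(cp,P):
    r,_=cv2.Rodrigues(cp["R"]); return cv2.projectPoints(np.float64(P).reshape(-1,1,3),r,cp["t"],cp["K"],np.array([cp["k1"],0,0,0,0]))[0][:,0]
def cloud(cp,d):
    v,u=np.mgrid[:480,:640]; c,D=ray(cp,np.c_[u.ravel(),v.ravel()])
    P=c+D*d.ravel()[:,None]; P[d.ravel()==0]=np.nan
    return P.reshape(480,640,3)
E
python3 - <<'E'
from h import *
f=np.load("top0.npz");im=f["im"];P=cloud(camera_params("top"),f["d"])
c=im[130:290,230:400]
h=np.nan_to_num(np.clip(P[130:290,230:400,2]/0.23,0,1)*255).astype(np.uint8)
a=cv2.resize(c[:,:,::-1],None,fx=4.7,fy=3.7,interpolation=cv2.INTER_CUBIC)
a=cv2.resize(c[:,:,::-1],(799,600))if 0 else cv2.resize(c[:,:,::-1],(637,600),interpolation=cv2.INTER_CUBIC)
cv2.imwrite("pics/topcrop.png",a)
Z=P[...,2]
print("z percentiles",np.nanpercentile(Z[145:215,250:350],[5,50,95,99,100]))
m=(Z>.185)&(Z<.24);v,u=np.where(m[130:290,230:400]);print("handle top",len(v),u.mean()+230,v.mean()+130,np.unique(u+230),np.unique(v+130), np.nanmean(P[130:290,230:400][m[130:290,230:400]],0))
for r in range(196,222,2): print(r,(Z[r,244:360:4]*1000).round().astype(int))
print("bench",np.nanmedian(Z[300:320,220:270]))
E
```

```text
z percentiles [0.00264605 0.05517784 0.15908159 0.16938578 0.21911742]
handle top 60 322.25 203.65 [319 320 321 322 323 324 325] [199 200 201 202 203 204 205 206 207 208] [ 0.64672738 -0.01639754  0.21199427]
196 [  4  -4 138  54  14  11  10  13   8  12  14  15  10  12   7  16  17  10
  10  13  15  15 155 157 158 158 156 155   1]
198 [ -1  -1 143  62  17  19  11   7   8   9  11   9   9   9  19  16  12  18
 153 159 155 154 158 155 157 151  13 155  -5]
200 [ -3   2 150  63  17   8  14   7  14  13  12  14  18 155 156 154 157 157
 153 215 212  11  13  17  13 153  12 127  -6]
202 [  3   6 148  70  13  11  14  13 156 157 158 159 155 158 152 154 147   8
 166 209 216 164 154 153 151 160  10  75   0]
204 [ -2   1 157 157 153 155 154 159 157 159 157 152 138 138 126  13 156 155
 169 213 215 162 146 128 128 119  23  -2  -1]
206 [  1  -3 156 157 155 155 154 147 139 130 120 109 100  91 153 158 159 148
 166 214 216 163 118 105  96  72  25   2  -1]
208 [ -2   1 152 140 135 120 112 106  96  85  77  67  56  48 132 118 125 121
 165 203 195 167  67  56  31  23  22  -3   3]
210 [  2  -5 129  97  87  81  
[... 481 characters left out ...]
               20                   12                    4
                    2                   -1                    4
                    0                    2                    2
                   -1 -9223372036854775808                    4
                   -2                    1                    0
                    0                    5                  -10
                    0                   -3]
218 [ 8 -1 -1  5 25 16 -2 -1  5 -3  0 -8  5  0  2  1  1  3  2 -4 -1  0  0 -4
  8  1  0 -1  3]
220 [-2  4  2 -1  0  1  2  6 -5  1  1  0  1  4  3 -4  3  4 -2 -2 -1  2  0 -1
  1  3  5  1  1]
bench 0.0004783035931243962<stdin>:11: RuntimeWarning: invalid value encountered in cast
```

View pics/topcrop.png

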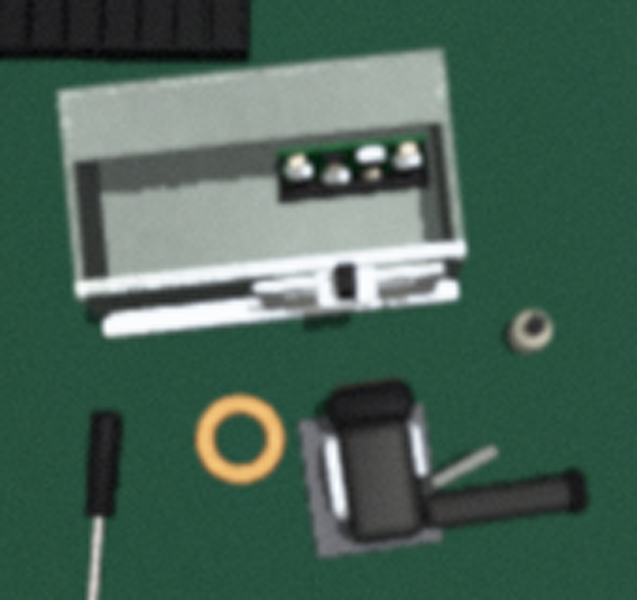

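```bash
python3 - <<'E'
from h import *
cp=camera_params("top");f=np.load("top0.npz");im=f["im"];P=cloud(cp,f["d"]);Z=P[...,2]
hsv=cv2.cvtColor(im,cv2.COLOR_RGB2HSV);g=im.mean(2)
v,u=np.mgrid[:480,:640]
def rect(m,z,name):
    vv,uu=np.where(m);Q=onplane(cp,np.c_[uu,vv],z)[:,:2]
    r=cv2.minAreaRect(np.float32(Q*1000));print(name,len(vv),r,"mean",Q.mean(0));return Q
m=(Z>.185)&(u>230)&(u<400)&(v>190)&(v<215)
rect(m,.213,"handle");rect(m&(hsv[...,2]<90),.213,"handle dark")
box=(u>346)&(u<388)&(v>240)&(v<275)&(Z>.085)&(Z<.13)
trig=box&(hsv[...,2]>105)
grip=box&(hsv[...,2]<100)&(u>350)
rect(grip,.111,"grip")
Q=rect(trig,.108,"trig");vv,uu=np.where(trig);print(uu.min(),uu.max(),vv.min(),vv.max())
# grip axis by rows of columns
for c in range(348,388,3):
    r=np.where((Z[240:275,c]>.09))[0]+240; print(c,r,hsv[r,c,2])
hood=onplane(cp,[[250.2,207.3],[354,196.7],[245.7,154.3],[348.2,143.4]],.155);print(hood)
# head
m=(Z>.115)&(Z<.145)&(u>305)&(u<352)&(v>225)&(v<280);Q=rect(m,.13,"head")
E
```

```text
handle 60 ((646.9889526367188, -15.752018928527832), (23.22147560119629, 15.375223159790039), 1.0364232063293457) mean [ 0.6466099  -0.01640368]
handle dark 35 ((644.4095458984375, -15.80309772491455), (18.066652297973633, 10.240556716918945), 1.080325722694397) mean [ 0.64384079 -0.01508304]
grip 378 ((513.0046997070312, -144.49356079101562), (56.32809829711914, 100.66744995117188), 7.315885066986084) mean [ 0.49999768 -0.14653688]
trig 52 ((523.4569702148438, -106.23210144042969), (8.53048038482666, 47.01728820800781), 31.952314376831055) mean [ 0.52405972 -0.10675152]
347 362 249 258
348 [255 256 257 258 261 262 263 264 265 266 267 268 269 270] [ 93 138 153 137  41  41  51  57  64  64  62  55  46  49]
351 [254 255 256 260 261 262 263 264 265 266 267 268 269] [125 149 143  55  40  43  54  64  63  67  61  53  43]
354 [252 253 254 255 260 261 262 263 264 265 266 267 268 269] [117 150 156 129  42  41  54  59  62  65  64  59  47  46]
357 [250 251 252 253 259 260 261 262 263 264 265 266 267 268 269] [114 146 158 141  56  40  45  58  59  64  62  63  54  44  53]
360 [249 250 251 259 260 2
[... 357 characters left out ...]
63 264 265 266] [51 38 48 55 62 63 63 61 53 44]
375 [257 258 259 260 261 262 263 264 265 266] [35 39 56 64 64 64 64 59 46 45]
378 [256 257 258 259 260 261 262 263 264 265 266] [51 44 45 56 59 64 65 64 54 45 49]
381 [255 256 257 258 259 260 261 262 263 264 265] [45 28 26 34 40 47 52 51 50 42 36]
384 [255 256 257 258 259 260 261 262 263 264 265 266] [51 36 27 23 28 26 25 27 24 25 28 46]
387 [263] [65]
[[ 0.6413037   0.17810978  0.155     ]
 [ 0.67461238 -0.10074412  0.155     ]
 [ 0.78644244  0.19504104  0.155     ]
 [ 0.8204286  -0.08319845  0.155     ]]
head 859 ((526.729248046875, -42.87648010253906), (119.7873306274414, 72.77835083007812), 20.378618240356445) mean [ 0.52665357 -0.04087714]
```

```bash
cat >> h.py <<'E'
from scipy.spatial.transform import Rotation as Rn
def down(yaw):
    a=np.radians(yaw);y=np.array([np.cos(a),np.sin(a),0]);z=np.array([0,0,-1.]);return np.c_[np.cross(y,z),y,z]
def plan(p,yaw,p0=None,R0=None):
    o=observe();p0=o["position"] if p0 is None else p0;R0=o["tool_rot"] if R0 is None else R0
    s=R0.T@(np.array(p)-p0)/.5;t=Rn.from_matrix(R0.T@down(yaw)).as_rotvec()/np.pi
    return s.round(4),t.round(4)
E
python3 - <<'E'
from h import *
cp=camera_params("top");f=np.load("top0.npz");im=f["im"];Z=cloud(cp,f["d"])[...,2]
V=cv2.cvtColor(im,cv2.COLOR_RGB2HSV)[...,2]
C=[];T=[]
for c in range(351,384):
    r=np.where((Z[240:275,c]>.085)&(V[240:275,c]<100))[0]+240
    r=r[r>=254]; C.append((c,r.mean()))
    if c<362:
        t=np.where((Z[240:275,c]>.085)&(V[240:275,c]>110))[0]+240; T.append((c,t.mean()))
def line(Q):
    vx,vy,x,y=cv2.fitLine(np.float32(Q),cv2.DIST_HUBER,0,.001,.001).ravel();d=np.array([vx,vy]);d*=-np.sign(vy);return np.array([x,y]),d
gp,gd=line(onplane(cp,C,.111)[:,:2]);tp,td=line(onplane(cp,T,.108)[:,:2])
yaw=np.degrees(np.arctan2(gd[0],-gd[1]));print("scanner yaw",yaw,"trig rel",np.degrees(np.arctan2(td[0],-td[1]))-yaw)
ex=np.array([-gd[1],gd[0]]);ey=-gd
# end of grip: far edge column ~386 at z .111 ; trigger tip (362.5,250) at .108
e=onplane(cp,[[386,260.5]],.111)[0,:2];tip=onplane(cp,[[362.7,250]],.108)[0,:2]
ox=gp@ex+.006
# trigger centreline hits x=14.5 at y=-34 
k=(ox+.0145-tp@ex)/(td@ex);hy=(tp+k*td)@ey
print("oy from end",e@ey+.147,"from tip",tip@ey+.085,"from hinge",hy+.034, "tip x",tip@ex-ox)
for oy in(e@ey+.147,tip@ey+.085,hy+.034):
    print("origin",ex*ox+ey*oy,"squeeze",ex*(ox+.007)+ey*(oy-.074))
print("door hover",plan([.647,-.016,.30],-83.2),"grasp",plan([.647,-.016,.178],-83.2))
E
```

```text
scanner yaw 8.964299 trig rel 19.917645
oy from end -0.12362155072186434 from tip -0.1261730616894597 from hinge -0.12649766 tip x 0.029858283064601143
origin [ 0.4903805  -0.04779473] squeeze [ 0.50882561 -0.11980013]
origin [ 0.49077808 -0.05031508] squeeze [ 0.50922318 -0.12232048]
origin [ 0.49082866 -0.05063571] squeeze [ 0.50927377 -0.12264112]
door hover (array([ 1.2255, -0.6833, -0.1372]), array([-0.0004, -0.0001,  0.0586])) grasp (array([ 1.2254, -0.683 ,  0.1068]), array([-0.0004, -0.0001,  0.0586]))
```

```bash
python3 -m handwheel '[[[0,0,-0.04],[0,0,0]],[[0.02,-0.01,-0.1],[0,0,0.005]],[[0.08,-0.045,-0.137],[0,0,0.01]],[[0.15,-0.084,-0.137],[0,0,0.02]],[[0.23,-0.128,-0.137],[0,0,0.03]],[[0.31,-0.173,-0.137],[0,0,0.04]],[[0.39,-0.217,-0.137],[0,0,0.05]],[[0.47,-0.262,-0.137],[0,0,0.0586]],[[0.54,-0.301,-0.137],[0,0,0.0586]],[[0.61,-0.34,-0.137],[0,0,0.0586]]]' 1 40
python3 - <<'E'
from h import *
print(plan([.647,-.016,.30],-83.2))
E
```

```text
time_s: 1.1
position: [0.4053, -0.2701, 0.2997]
tool_rot: [[0.993, 0.119, -0.0], [0.119, -0.993, 0.0], [-0.0, -0.0, -1.0]]
ft_force: [0.8, -0.3, -0.7]
grip_width: 0.0854
gripper_force: 0.0
(array([ 0.5402, -0.4474, -0.0007]), array([-0.0001,  0.0001,  0.0001]))
```

```bash
python3 -m handwheel '[[[0.06,-0.05,0],[0,0,0]],[[0.13,-0.107,0],[0,0,0]],[[0.2,-0.165,0],[0,0,0]],[[0.27,-0.223,0],[0,0,0]],[[0.34,-0.281,0],[0,0,0]],[[0.41,-0.339,0],[0,0,0]],[[0.47,-0.389,0],[0,0,0]],[[0.52,-0.43,0],[0,0,0]],[[0.54,-0.447,0],[0,0,0]],[[0.54,-0.447,0],[0,0,0]]]'
python3 - <<'E'
from h import *
o=observe();cp=camera_params("wrist");im,d=get_image("wrist");cv2.imwrite("pics/w1.png",im[:,:,::-1])
print(plan([.647,-.016,.178],-83.2),o["position"])
P=cloud(cp,d);m=(P[...,2]>.2)&(P[...,2]<.225);m[:, :]&=(np.abs(P[...,0]-.647)<.03)&(np.abs(P[...,1]+.016)<.03)
Q=P[m];print(len(Q),Q.mean(0),cv2.minAreaRect(np.float32(Q[:,:2]*1000)))
print(proj(cp,[[.647,-.016,.213],o["position"]]))
E
```

```text
time_s: 2.1
position: [0.6467, -0.0164, 0.2986]
tool_rot: [[0.993, 0.121, -0.002], [0.121, -0.993, 0.001], [-0.002, -0.001, -1.0]]
ft_force: [0.8, -0.6, -0.7]
grip_width: 0.0858
gripper_force: 0.0
(array([ 0.0025, -0.0027,  0.242 ]), array([-0.0001,  0.0004,  0.0003])) [ 0.64669238 -0.01639093  0.29860415]
740 [ 0.64859617 -0.01333312  0.2127867 ] ((647.0904541015625, -13.329824447631836), (21.662330627441406, 16.039304733276367), 5.080316543579102)
[[323.97984302 244.27276003]
 [324.54424766 303.45071278]]
```

View pics/w1.png

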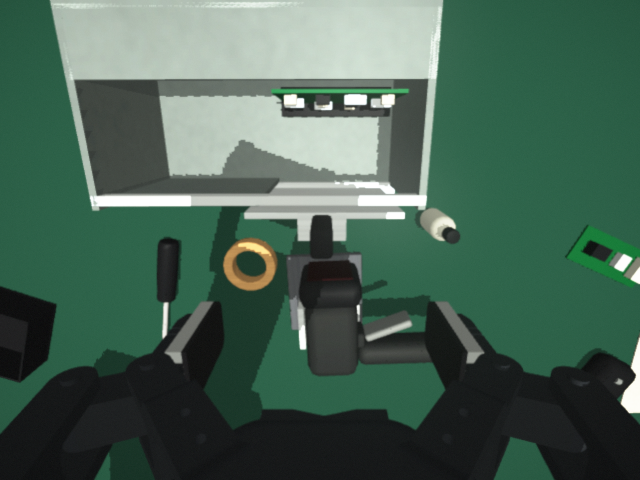

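The handle is centred near (321,235), 3 mm from the top-view estimate. The scanner's grip and trigger show at (360-430, 315-360). I'll descend and grip the handle.

```bash
python3 -m handwheel '[[[0.004,-0.008,0.05],[0,0,0]],[[0.004,-0.008,0.11],[0,0,0]],[[0.004,-0.008,0.17],[0,0,0]],[[0.004,-0.008,0.22],[0,0,0]],[[0.004,-0.008,0.242],[0,0,0]],[[0.004,-0.008,0.242],[0,0,0]]]'
python3 -m handwheel '[[[0,0,0],[0,0,0]],[[0,0,0],[0,0,0]],[[0,0,0],[0,0,0]],[[0,0,0],[0,0,0]],[[0,0,0],[0,0,0]],[[0,0,0],[0,0,0]],[[0,0,0],[0,0,0]],[[0,0,0],[0,0,0]]]' 0 40
```

```text
time_s: 2.75
position: [0.6468, -0.0143, 0.1779]
tool_rot: [[0.993, 0.117, -0.002], [0.117, -0.993, 0.0], [-0.002, -0.001, -1.0]]
ft_force: [0.5, -0.8, 0.8]
grip_width: 0.0855
gripper_force: 0.0
time_s: 3.55
position: [0.6477, -0.0137, 0.1793]
tool_rot: [[0.993, 0.119, 0.001], [0.119, -0.993, -0.0], [0.001, 0.0, -1.0]]
ft_force: [-0.8, -0.8, 5.4]
grip_width: 0.0153
gripper_force: 40.8
```

```bash
python3 -m handwheel '[[[0,-0.02,0],[0,0,0]],[[0,-0.05,0],[0,0,0]],[[0,-0.08,0],[0,0,0]],[[0,-0.11,0],[0,0,0]],[[0,-0.14,0],[0,0,0]],[[0,-0.17,0],[0,0,0]],[[0,-0.2,0],[0,0,0]],[[0,-0.22,0],[0,0,0]],[[0,-0.23,0],[0,0,0]],[[0,-0.23,0],[0,0,0]]]'
python3 -m handwheel '[[[0,-0.008,0],[0,0,0]],[[0,-0.016,0],[0,0,0]],[[0,-0.016,0],[0,0,0]],[[0,-0.016,0],[0,0,0]]]'
```

```text
time_s: 4.55
position: [0.6335, 0.1015, 0.1793]
tool_rot: [[0.993, 0.119, -0.0], [0.119, -0.993, 0.0], [-0.0, -0.0, -1.0]]
ft_force: [-4.2, 1.3, 6.6]
grip_width: 0.0155
gripper_force: 41.1
time_s: 4.95
position: [0.6334, 0.1024, 0.1794]
tool_rot: [[0.993, 0.114, -0.0], [0.114, -0.993, -0.01], [-0.001, 0.01, -1.0]]
ft_force: [-3.2, -28.7, 5.6]
grip_width: 0.0151
gripper_force: 43.8
```

```bash
python3 -m handwheel '[[[0,0.012,0],[0,0,0]],[[0,0.013,0],[0,0,0]],[[0,0.013,0],[0,0,0]]]'
python3 -m handwheel '[[[0,0,0],[0,0,0]],[[0,0,0],[0,0,0]],[[0,0,0],[0,0,0]],[[0,0,0],[0,0,0]],[[0,0,0],[0,0,0]],[[0,0,-0.02],[0,0,0]],[[0,0,-0.06],[0,0,0]],[[0,0,-0.12],[0,0,0]],[[0,0,-0.18],[0,0,0]],[[0,0,-0.22],[0,0,0]]]' 1
python3 - <<'E'
from h import *
print(plan([.502,-.121,.29],9.0))
cp=camera_params("top");im,d=get_image("top");im2,d2=get_image("scene");cp2=camera_params("scene")
P=cloud(cp2,d2);
for P in (cloud(cp,d),P):
    m=(P[...,2]>.19)&(P[...,2]<.225)&(np.abs(P[...,0]-.633)<.03)&(np.abs(P[...,1]-.102)<.05);Q=P[m];print(len(Q),Q.mean(0) if len(Q) else 0)
cv2.imwrite("pics/s2.png",im2[120:360,160:480,::-1].repeat(2,0).repeat(2,1))
E
```

```text
time_s: 5.25
position: [0.6335, 0.1014, 0.1793]
tool_rot: [[0.993, 0.118, -0.0], [0.118, -0.993, -0.001], [-0.0, 0.001, -1.0]]
ft_force: [-4.3, -3.1, 6.4]
grip_width: 0.0155
gripper_force: 41.6
time_s: 6.25
position: [0.634, 0.1021, 0.2922]
tool_rot: [[0.993, 0.118, 0.004], [0.118, -0.993, -0.0], [0.004, 0.001, -1.0]]
ft_force: [-0.1, 0.4, -0.4]
grip_width: 0.0856
gripper_force: 0.0
(array([-0.315 ,  0.4118,  0.0034]), array([ 0.001 , -0.0008, -0.5122]))
10 [0.6247759  0.10161212 0.20970833]
133 [0.63457039 0.09511809 0.20342641]
```

View pics/s2.png

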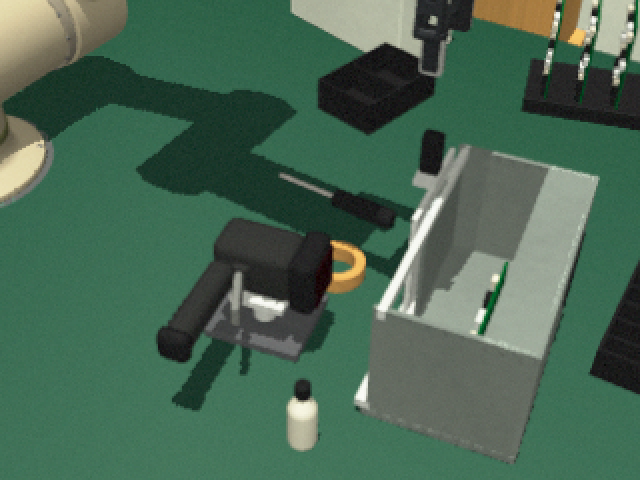

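The door is now over the fixed panel, with its handle at (432,150) in the crop, and the opening in front of the board is clear. Next I'll move above the scanner.

```bash
python3 -m handwheel '[[[-0.02,0.026,0],[0,0,-0.04]],[[-0.05,0.065,0],[0,0,-0.08]],[[-0.085,0.111,0],[0,0,-0.12]],[[-0.12,0.157,0],[0,0,-0.16]],[[-0.155,0.203,0],[0,0,-0.205]],[[-0.19,0.248,0],[0,0,-0.25]],[[-0.225,0.294,0],[0,0,-0.295]],[[-0.26,0.34,0],[0,0,-0.34]],[[-0.29,0.379,0],[0,0,-0.38]],[[-0.315,0.412,0.0],[0,0,-0.42]]]'
python3 -m handwheel '[[[0,0,0],[0,0,-0.04]],[[0,0,0],[0,0,-0.075]],[[0,0,0],[0,0,-0.092]],[[0,0,0],[0,0,-0.092]],[[0,0,0],[0,0,-0.092]]]'
python3 - <<'E'
from h import *
o=observe();cp=camera_params("wrist");im,d=get_image("wrist");cv2.imwrite("pics/w2.png",im[:,:,::-1]);np.savez("w2.npz",im=im,d=d,**cp)
print(o["position"],o["q"],plan([.5016,-.1232,.29],9.0))
print(proj(cp,[[.509,-.122,.095],[.509,-.122,.111]]))
E
```

```text
time_s: 7.35
position: [0.5008, -0.1221, 0.2882]
tool_rot: [[0.128, 0.992, -0.001], [0.992, -0.128, 0.0], [0.0, -0.001, -1.0]]
ft_force: [0.4, -0.1, -0.5]
grip_width: 0.0853
gripper_force: 0.0
time_s: 7.85
position: [0.5016, -0.1211, 0.2884]
tool_rot: [[-0.154, 0.988, -0.001], [0.988, 0.154, 0.0], [0.0, -0.001, -1.0]]
ft_force: [0.4, -0.5, 0.3]
grip_width: 0.0853
gripper_force: 0.0
[ 0.50161963 -0.12106779  0.28844276] [-2.67310545e+01  1.63158446e+01  7.31340180e+01  2.42205912e-04
  9.05933849e+01 -3.56002204e+01] (array([-0.0042, -0.0008, -0.003 ]), array([-0.0001, -0.0001, -0.0007]))
[[331.56815696 213.77366675]
 [331.90060932 217.60133275]]
```

View pics/w2.png

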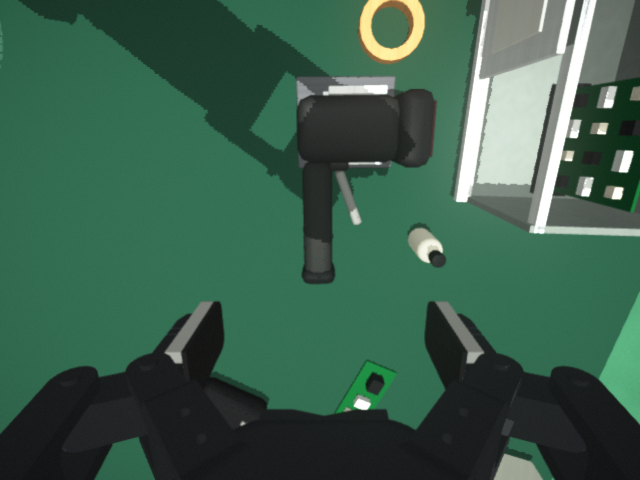

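```bash
python3 - <<'E'
from h import *
f=np.load("w2.npz");cp={k:f[k] for k in("K","k1","R","t")};cp["k1"]=float(cp["k1"])
P=cloud(cp,f["d"]);V=f["im"].max(2)
a=np.radians(9.);ex=np.array([np.cos(a),np.sin(a)]);ey=np.array([-ex[1],ex[0]])
v,u=np.mgrid[:480,:640];s=(u>290)&(u<370)&(v>166)&(v<290)&(P[...,2]>.1)&(P[...,2]<.125)
g=s&(V<90);t=s&(V>110)
for r in range(180,280,15):
    c=np.where(g[r])[0];c=c[c<335];w=onplane(cp,[[c.min()-.5,r],[c.max()+.5,r]],.111)[:,:2];print(r,c.min(),c.max(),(w@ex).round(4),(w@ey).round(4))
Q=P[t][:,:2];print("trigger x",np.percentile(Q@ex,[2,98]),"y",np.percentile(Q@ey,[1,99]))
vv,uu=np.where(t);w=onplane(cp,np.c_[uu,vv],.108)[:,:2];print(np.polyfit(w@ey,w@ex,1),(w@ey).min(),(w@ex).max())
vv,uu=np.where(s&(v>250));w=onplane(cp,np.c_[uu,vv],.111)[:,:2];print("grip end",(w@ey).min())
sq=np.array([.509,-.122]);print("est squeeze",sq@ex,sq@ey)
E
```

```text
180 302 331 [0.4555 0.4831] [-0.1646 -0.1646]
195 302 331 [0.4552 0.4832] [-0.1785 -0.1785]
210 303 331 [0.4559 0.4832] [-0.1927 -0.1928]
225 303 331 [0.4556 0.4833] [-0.2074 -0.2074]
240 303 331 [0.4553 0.4834] [-0.2224 -0.2224]
255 304 331 [0.456  0.4835] [-0.2378 -0.2378]
270 303 333 [0.4547 0.4855] [-0.2537 -0.2537]
trigger x [0.48999283 0.50966119] y [-0.20700659 -0.15851467]
[-0.34719316  0.43603226] -0.20720735924253506 0.5107568898156536
grip end -0.26776713137451447
est squeeze 0.48364836062801697 -0.20012312025808432
```

The grip is at columns 303-331 and exactly parallel to the tool, and the trigger tip is at (357,222). The bottle at (425,245) is clear by about 30 mm. I'll descend in steps.

```bash
python3 -m handwheel '[[[0.002,0.005,0.04],[0,0,0]],[[0.002,0.005,0.1],[0,0,0]],[[0.002,0.005,0.17],[0,0,0]],[[0.002,0.005,0.23],[0,0,0]],[[0.002,0.005,0.28],[0,0,0]],[[0.002,0.005,0.33],[0,0,0]],[[0.002,0.005,0.37],[0,0,0]],[[0.002,0.005,0.41],[0,0,0]],[[0.002,0.005,0.429],[0,0,0]],[[0.002,0.005,0.429],[0,0,0]]]'
python3 -m handwheel '[[[0,-0.004,0],[0,0,0]],[[0,-0.008,0],[0,0,0]],[[0,-0.008,0],[0,0,0]]]'
```

```text
time_s: 8.9
position: [0.5037, -0.1195, 0.0734]
tool_rot: [[-0.155, 0.988, -0.002], [0.988, 0.155, 0.001], [0.001, -0.002, -1.0]]
ft_force: [-0.4, -0.0, -0.7]
grip_width: 0.0856
gripper_force: 0.0
time_s: 9.2
position: [0.5002, -0.1205, 0.0751]
tool_rot: [[-0.156, 0.988, 0.001], [0.988, 0.156, -0.001], [-0.001, 0.001, -1.0]]
ft_force: [-0.0, 0.4, -0.3]
grip_width: 0.0857
gripper_force: 0.0
```

```bash
python3 -m handwheel '[[[0,0,0],[0,0,0]],[[0,0,0],[0,0,0]],[[0,0,0],[0,0,0]],[[0,0,0],[0,0,0]],[[0,0,0],[0,0,0]],[[0,0,0],[0,0,0]]]' 0 30
```

```text
time_s: 9.8
position: [0.5003, -0.1211, 0.0754]
tool_rot: [[-0.156, 0.988, 0.001], [0.988, 0.156, -0.002], [-0.002, 0.001, -1.0]]
ft_force: [-1.9, -2.7, 10.4]
grip_width: 0.0381
gripper_force: 33.8
```

```bash
python3 -m handwheel '[[[0,0,0],[0,0,0]],[[0,0,0],[0,0,0]],[[0,0,0],[0,0,0]],[[0,0,0],[0,0,0]],[[0,0,0],[0,0,0]],[[0,0,0],[0,0,0]],[[0,0,0],[0,0,0]],[[0,0,0],[0,0,0]],[[0,0,0],[0,0,0]],[[0,0,0],[0,0,0]]]'
python3 - <<'E'
from h import *
im,d=get_image("wrist");im2,_=get_image("scene")
a=cv2.resize(im[:,:,::-1],(400,300));b=cv2.resize(im2[170:350,200:440,::-1],(400,300))
cv2.imwrite("pics/sq.png",np.hstack([a,b]))
E
```

```text
time_s: 10.8
position: [0.5003, -0.1211, 0.0754]
tool_rot: [[-0.156, 0.988, 0.001], [0.988, 0.156, -0.002], [-0.002, 0.001, -1.0]]
ft_force: [-2.3, -2.6, 11.1]
grip_width: 0.0381
gripper_force: 33.8
```

View pics/sq.png

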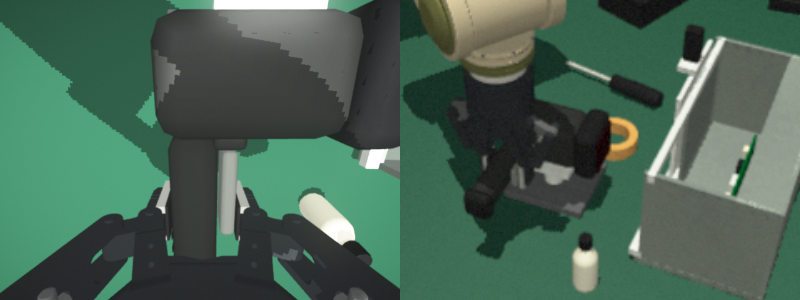

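The trigger at (228,190) lies parallel to the grip with a pad on each side, and the door is still open. I'll release, let it spring back and lift clear.

```bash
python3 -m handwheel '[[[0,0,0],[0,0,0]],[[0,0,0],[0,0,0]],[[0,0,0],[0,0,0]],[[0,0,0],[0,0,0]],[[0,0,0],[0,0,0]],[[0,0,0],[0,0,0]],[[0,0.004,0],[0,0,0]],[[0,0.008,0],[0,0,0]],[[0,0.008,0],[0,0,0]],[[0,0.008,0],[0,0,0]]]' 1
python3 -m handwheel '[[[0,0,-0.03],[0,0,0]],[[0,0,-0.08],[0,0,0]],[[0,0,-0.13],[0,0,0]],[[0,0,-0.19],[0,0,0]],[[0,0,-0.25],[0,0,0]],[[0,0,-0.31],[0,0,0]],[[0,0,-0.37],[0,0,0]],[[0,0,-0.42],[0,0,0]],[[0,0,-0.43],[0,0,0]],[[0,0,-0.43],[0,0,0]]]'
python3 - <<'E'
from h import *
im,d=get_image("wrist");cp=camera_params("wrist");P=cloud(cp,d);V=im.max(2)
a=np.radians(9.);ex=np.array([np.cos(a),np.sin(a)]);ey=np.array([-ex[1],ex[0]])
v,u=np.mgrid[:480,:640];t=(u>290)&(u<370)&(v>166)&(v<290)&(P[...,2]>.1)&(P[...,2]<.125)&(V>110)
vv,uu=np.where(t);w=onplane(cp,np.c_[uu,vv],.108)[:,:2];print("slope (was -.347)",np.polyfit(w@ey,w@ex,1)[0])
print(plan([.634,.1015,.288],-83.2))
E
```

```text
time_s: 11.9
position: [0.5041, -0.1197, 0.0743]
tool_rot: [[-0.156, 0.988, -0.0], [0.988, 0.156, 0.0], [0.0, -0.0, -1.0]]
ft_force: [-0.3, -0.4, 0.9]
grip_width: 0.0851
gripper_force: 0.0
time_s: 12.9
position: [0.5041, -0.1198, 0.2893]
tool_rot: [[-0.156, 0.988, 0.001], [0.988, 0.156, -0.0], [-0.0, 0.001, -1.0]]
ft_force: [-1.3, -0.5, -0.6]
grip_width: 0.0855
gripper_force: 0.0
slope (was -.347) -0.3489031427175852
(array([0.3964, 0.3261, 0.0005]), array([-5.00e-04,  1.00e-04,  5.12e-01]))
```

The trigger has fully sprung back. Now back to the door handle.

```bash
python3 -m handwheel '[[[0.02,0.016,0],[0,0,0.04]],[[0.055,0.045,0],[0,0,0.08]],[[0.1,0.082,0],[0,0,0.12]],[[0.145,0.119,0],[0,0,0.165]],[[0.19,0.156,0],[0,0,0.21]],[[0.235,0.193,0],[0,0,0.255]],[[0.28,0.23,0],[0,0,0.3]],[[0.325,0.267,0],[0,0,0.34]],[[0.37,0.304,0],[0,0,0.38]],[[0.396,0.326,0],[0,0,0.42]]]'
python3 -m handwheel '[[[0,0,0],[0,0,0.04]],[[0,0,0],[0,0,0.075]],[[0,0,0],[0,0,0.092]],[[0,0,0],[0,0,0.092]],[[0,0,0],[0,0,0.092]]]'
python3 - <<'E'
from h import *
print(plan([.634,.1015,.178],-83.2))
cp=camera_params("wrist");im,d=get_image("wrist");P=cloud(cp,d)
m=(P[...,2]>.2)&(P[...,2]<.225)&(np.abs(P[...,0]-.634)<.03)&(np.abs(P[...,1]-.1015)<.03)
Q=P[m];print(len(Q),Q.mean(0),cv2.minAreaRect(np.float32(Q[:,:2]*1000)))
E
```

```text
time_s: 13.95
position: [0.6346, 0.103, 0.2868]
tool_rot: [[0.92, 0.393, -0.004], [0.393, -0.92, 0.0], [-0.003, -0.002, -1.0]]
ft_force: [0.4, -0.9, -0.4]
grip_width: 0.0857
gripper_force: 0.0
time_s: 14.45
position: [0.6341, 0.1012, 0.288]
tool_rot: [[0.993, 0.12, -0.002], [0.12, -0.993, 0.0], [-0.002, -0.0, -1.0]]
ft_force: [-0.0, 0.1, 0.3]
grip_width: 0.0857
gripper_force: 0.0
(array([ 0.0004, -0.0006,  0.22  ]), array([-0.0001,  0.0007,  0.0005]))
800 [0.63446205 0.10215046 0.21279455] ((632.9509887695312, 101.9258041381836), (21.36785888671875, 15.991904258728027), 7.532017707824707)
```

```bash
python3 -m handwheel '[[[0,0,0.04],[0,0,0]],[[0,0,0.1],[0,0,0]],[[0,0,0.16],[0,0,0]],[[0,0,0.2],[0,0,0]],[[0,0,0.22],[0,0,0]],[[0,0,0.22],[0,0,0]]]'
python3 -m handwheel '[[[0,0,0],[0,0,0]],[[0,0,0],[0,0,0]],[[0,0,0],[0,0,0]],[[0,0,0],[0,0,0]],[[0,0,0],[0,0,0]],[[0,0,0],[0,0,0]],[[0,0,0],[0,0,0]]]' 0 40
python3 -m handwheel '[[[0,0.02,0],[0,0,0]],[[0,0.05,0],[0,0,0]],[[0,0.085,0],[0,0,0]],[[0,0.12,0],[0,0,0]],[[0,0.155,0],[0,0,0]],[[0,0.19,0],[0,0,0]],[[0,0.22,0],[0,0,0]],[[0,0.24,0],[0,0,0]],[[0,0.25,0],[0,0,0]],[[0,0.25,0],[0,0,0]]]'
python3 -m handwheel '[[[0,0.006,0],[0,0,0]],[[0,0.012,0],[0,0,0]],[[0,0.018,0],[0,0,0]],[[0,0.018,0],[0,0,0]]]'
```

```text
time_s: 15.1
position: [0.6339, 0.1012, 0.1781]
tool_rot: [[0.993, 0.119, -0.002], [0.119, -0.993, 0.0], [-0.002, -0.0, -1.0]]
ft_force: [0.1, -0.1, -0.2]
grip_width: 0.0851
gripper_force: 0.0
time_s: 15.8
position: [0.6344, 0.1012, 0.1798]
tool_rot: [[0.993, 0.119, 0.001], [0.119, -0.993, 0.0], [0.001, 0.0, -1.0]]
ft_force: [-0.8, -0.7, 3.9]
grip_width: 0.0153
gripper_force: 40.4
time_s: 16.8
position: [0.65, -0.0255, 0.1798]
tool_rot: [[0.993, 0.117, 0.003], [0.117, -0.993, -0.001], [0.002, 0.002, -1.0]]
ft_force: [3.6, -1.2, 5.3]
grip_width: 0.0157
gripper_force: 40.7
time_s: 17.2
position: [0.6501, -0.0268, 0.1797]
tool_rot: [[0.993, 0.122, 0.0], [0.122, -0.992, 0.01], [0.002, -0.01, -1.0]]
ft_force: [2.2, 30.2, 8.7]
grip_width: 0.0155
gripper_force: 42.1
```

Total travel is 0.130 m and it is hard against the shut stop. I'll relieve the force, release and retreat.

```bash
python3 -m handwheel '[[[0,-0.012,0],[0,0,0]],[[0,-0.014,0],[0,0,0]],[[0,-0.014,0],[0,0,0]]]'
python3 -m handwheel '[[[0,0,0],[0,0,0]],[[0,0,0],[0,0,0]],[[0,0,0],[0,0,0]],[[0,0,0],[0,0,0]],[[0,0,0],[0,0,0]],[[0,0,-0.02],[0,0,0]],[[0,0,-0.06],[0,0,0]],[[0,0,-0.12],[0,0,0]],[[0,0,-0.18],[0,0,0]],[[0,0,-0.22],[0,0,0]]]' 1
python3 - <<'E'
from h import *
cp=camera_params("wrist");im,d=get_image("wrist");P=cloud(cp,d);im2,_=get_image("scene")
m=(P[...,2]>.2)&(P[...,2]<.225)&(np.abs(P[...,0]-.65)<.03)&(np.abs(P[...,1]+.0268)<.03)
Q=P[m];print(len(Q),Q.mean(0),observe()["position"]);cv2.imwrite("pics/end.png",im2[:,:,::-1])
E
```

```text
time_s: 17.5
position: [0.65, -0.0256, 0.1798]
tool_rot: [[0.993, 0.118, 0.002], [0.118, -0.993, 0.0], [0.002, 0.0, -1.0]]
ft_force: [5.1, 2.4, 4.8]
grip_width: 0.0156
gripper_force: 41.5
time_s: 18.5
position: [0.6495, -0.0249, 0.2927]
tool_rot: [[0.993, 0.119, 0.003], [0.119, -0.993, -0.001], [0.003, 0.001, -1.0]]
ft_force: [-0.3, 0.7, -0.2]
grip_width: 0.0855
gripper_force: 0.0
799 [ 0.64997951 -0.02495534  0.21270468] [ 0.64997033 -0.02500483  0.2933396 ]
```

View pics/end.png

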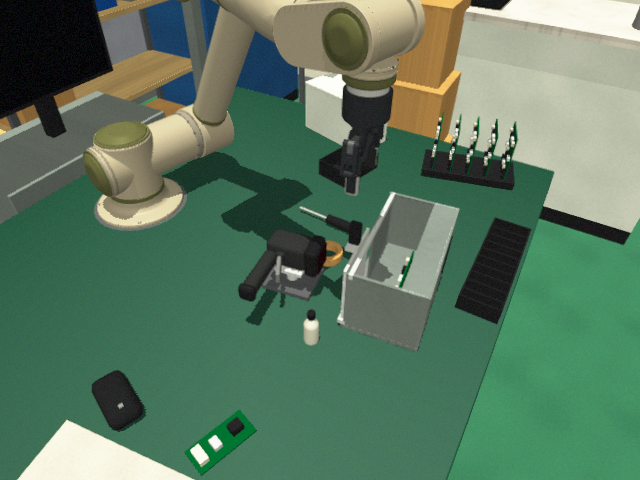

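The arm is clear above the hood at (350,170). The bottle (311,328), mouse, module, tape, driver and bin are where they started, and the door's handle is back within about 2 mm of the shut stop.

```bash
python3 -c "
from rig import close_job
print(close_job())"
```

```text
the job is handed in; nothing more can be done
None
```

The job is handed in with no verdict shown: I opened the door to its stop, squeezed the trigger home for over a second, saw it spring back, and shut the door to within about 2 mm, with no bystander visibly moved.

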